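# Clamp a batten with the star wheel

### The job

Stand the thicker of the two battens on the bed of the green clamp, on its narrow edge as it stands now, along the jaws and centred on them, and let go. Then turn the star wheel clockwise (seen from above) by pushing its spokes one after another with the side of the gripper until the sliding jaw holds the batten firmly against the far jaw; stop when you feel it bite, without crushing the wood or leaning hard on the spokes, and back away. Do not shove the jaw itself and leave the thin slat and the other things where they are.

Things in the scene. Friction and masses are not known exactly. Their poses are not given: they have to be found in the camera images.
- batten: the thicker wooden batten: plain pale wood block 160 long (own x) x 36 thick (own y) x 60 high (own z), about 0.24 kg, standing on its 36 mm edge on the table. Origin: centre of its underside. It can be gripped from above across the 36 mm
- slat: the thin slat, not to be used: same wood, 160 (own x) x 18 (own y) x 40 high. Origin: centre of its underside. The two lie about 130 mm apart left of the clamp, in either order
- clamp_bed: green cast clamp bed fixed to the table: plate 200 (own x) x 320 (own y, from -200 to +120) x 15 thick; its top, where the batten stands, is at own z = 15. Origin on the table plane. The jaws run along own x, centred on own x = 0. A green gear housing 66 x 66, top at own z = 52, stands at own (0, -120) under the star wheel
- jaw: sliding steel jaw, 90 long (own x), 26 high, 25 thick. Origin: middle of its clamping face at bed level; axes as the bed's. It moves along +y to the far jaw, 8 mm per radian of the wheel (10 mm per spoke), driven by the wheel only, and holds by friction. The opening is 51 to 69 mm at the start. A batten pushed by it slides along the bed to the far jaw
- star_wheel: steel star wheel, five equal spokes, vertical axis at own (0, -120) of the bed. Origin on the axis at the spokes' mid-height, 88 above the table. Spokes 12 thick, level, at 0 (own +x), 72, 144, 216, 288 degrees, from the hub (radius 21, top 13 above the origin) to ball ends of radius 8.5 at 82 from the axis. Clockwise from above closes the jaw; some 1.5 to 3.5 spokes' worth is needed
- pencil: flat carpenter's pencil 150 x 13 x 8, lying on the clamp bed near its wheel end, origin under its centre
- glue: white glue bottle, diameter 60, 150 high, origin under its centre
- tape_measure: tape measure, 70 x 38 x 64 high, origin under its centre
- mug: white mug, diameter 80, 90 high, origin under its centre
- far_jaw (a point): nominal middle of the far jaw's face at bed level, at own (0, 80, 15) of the bed. The far jaw is a steel fence 110 long, 26 high above the bed, 24 thick; it is set by hand, so its real face lies up to 5 mm nearer to or farther from the sliding jaw than this point
- wheel_hub (a point): centre of the star wheel, same point as its origin. Turning freely takes about 0.3 N m (5 N at 60 mm out); the wheel stays where it is left. Once the jaw bites, the push rises: at 8 mm per radian, 30 N of clamping adds 0.24 N m (4 N at 60 mm out). About 9 to 12 N in all at 60 mm out is a firm clamp; 18 N there is too much
- screwdriver: screwdriver lying beyond the clamp, handle to own -x
- offcut: small wooden offcut 70 x 50 x 22 to the right of the clamp, origin under its centre
Not all that is in view belongs to the job. What is shaped like the batten but black or red is not meant.

How it is judged:
By the outcome, as a careful person would: the job done as asked, in the order asked, and still so for the second after the job is handed in, with the robot touching nothing.
It also fails if it takes over 72 s, if anything falls off the work surface, if the arm or the gripper's body presses on something with over 40 N, if the wrist force passes 120 N, or if a joint passes its speed limit or range.

### The arm

A 6-joint arm with a two-finger parallel gripper is mounted at the origin on the work surface. World frame = base frame: x ahead of the robot, y to its left, z up, the work surface at z = 0. Lengths are in m, angles in degrees, forces in N, time in s.
With the tool pointing down it reaches from about 0.3 to 0.75 m from the base axis. Payload 8.5 kg.
Tool frame: the origin (TCP) lies on the centre line of the jaws, within the pads' length; the fingertips stand env.tcp_to_tips ahead of it and the grasp point (between the pads) lies 8 mm behind it (env.tcp_to_tips is the distance from the TCP to the fingertips, in m); z points along the fingers, y is the direction in which the jaws open and shut (so a half turn about z gives the same grasp; the last joint's range is limited). The gripper opens to 85 mm and grips with 20 to 120 N. Pads are 22 mm wide; open, the fingers measure 114 mm over their backs; the gripper's body (76 mm by 85 mm) begins 54 mm behind the grasp point. The pads swing forward as they close: fully open they stand 13 mm farther back than shut.
Start: joints at [62.55, 21.807, 74.336, -0, 83.858, -12.336], TCP at [0.143, 0.531, 0.242] pointing down, gripper open.
Joint ranges: [-178.18, 178.18], [-50.72, 133.34], [12.68, 142.11], [-81.47, 261.47], [9.98, 163.14], [-165.26, 165.26]. Speed limits (degrees/s): [136.94, 136.94, 180, 180, 180, 180].

### API

Orientations are given as a 3x3 rotation matrix whose columns are the frame's x, y, z axes.
In Python, from rig import env gives the robot as it stands. The module is installed in compiled form; this text tells all that it offers.
- The arm moves only by the tool carry_out, never from a script. Its argument "rows" is a list of rows, each an object of numbers: "tx", "ty", "tz": the shift along the tool's x, y, z in cm; "yaw": the turn about the tool's z in rad. In form: [{"tx": .., "ty": .., "tz": .., "yaw": ..}, ...]. A call has 1 to 12 rows; each row shifts and turns the pose as measured when the row begins, along the tool's axes as they then stand; what a row does not reach is not made up. A row lasts 1/10 s, in which the tool goes at most 50 mm and 8.59 degrees, less where a joint would pass 70% of its speed; a pose out of reach is approached as far as the arm can. A call is refused whole if a number of a shift passes 5 or a number of a turn 0.15, either way. A call with a gripper value outside its range is refused whole. "jaw" is the closure, from -1 (fully open) to 1 (shut), set as the call begins (left out, the last holds). The fingers move at their own pace and stop on an object; "squeeze" is the grip in N (left out, the last holds). Time passes only in rows, so rows that do not move let the fingers close. It gives the time, the measured TCP pose, the force and the opening at its end, in the units of the state.
- env.observe(): the state, without advancing time (a new reading comes with each control period).
- env.get_image(name): name is "scene" or "top" or "wrist"; returns the picture (480x640x3 uint8, red, green, blue); there is no depth.
- env.camera_params(name): a dict with "vertical_fov" (degrees; the focal length in pixels is half the picture's height over the tangent of half this angle, whatever the lens; pixels are square), "cx", "cy" (the principal point, pixels), "k1" (the pictures are not rectified: a ray, as slopes to the right and down, at radius r is drawn at 1 + k1 r^2 times it, then the intrinsics apply), "view" (4x4, takes a point from world to camera coordinates). Camera axes: x right, y up, looking along -z (the intrinsics and any distortion apply to the point x, -y, -z); pixel columns grow to the right and rows downward; lengths in m; the calibration is good to about 2 mm. A picture is of the moment at which its call begins: read the wrist's pose just before it. camera_params takes no time and is no camera call; for the wrist camera it gives the pose at the moment of the call.
- env.close_job(): hands the job in, once; it reports no verdict.
The state is a dict: "time_s": time; "q": joint angles; "qvel": joint speeds; "joint_efforts": joint torques, N m; "position": TCP position; "tool_rot": TCP orientation; "ft_force": force on the tool from outside, world axes, zero at the start; "wrist_torque": the same for the moment, N m; "grip_width": finger opening in m.
Only numpy, scipy, OpenCV 4.12 (cv2) and the standard library are available. Lean on these libraries where they do the work, as an engineer would, in place of code of your own. Each camera call takes 0.05 s, during which the arm holds its last target. There are 200 camera calls.

## Working session

There is one attempt and no reset: what is moved stays moved. The work goes in short steps, Python scripts to look and compute and a tool call to move; the robot and the scene stay as the last step left them, time stands still between calls to the robot, and variables do not carry over. Pictures are saved under pics/ and viewed, about 8 in all and at most 12, crops included, and the job is handed in when it is done.

Besides the shell and the picture viewer there is one more tool, called after "Call:" by a JSON object that holds its "fn" and its "kwargs". carry_out: Moves the arm, as the interface text tells. Its arguments: {"type":"object","properties":{"rows":{"type":"array","items":{"type":"object","properties":{"tx":{"type":"number"},"ty":{"type":"number"},"tz":{"type":"number"},"yaw":{"type":"number"}}}},"jaw":{"type":"number"},"squeeze":{"type":"number"}},"required":["rows"]}

```bash
mkdir -p pics; cat > h.py <<'E'
import numpy as np, cv2
from rig import env
def ray(cam,u,v,P=None):
    P=P or env.camera_params(cam); f=240/np.tan(np.radians(P['vertical_fov'])/2)
    d=np.array([(u-P['cx'])/f,(v-P['cy'])/f]); s=d.copy()
    for _ in range(20): s=d/(1+P['k1']*(s@s))
    V=np.array(P['view']); R=V[:3,:3]; o=-R.T@V[:3,3]
    return o,R.T@np.array([s[0],-s[1],-1])
def at(cam,u,v,z,P=None):
    o,d=ray(cam,u,v,P); return o+d*(z-o[2])/d[2]
def pix(cam,p,P=None):
    P=P or env.camera_params(cam); f=240/np.tan(np.radians(P['vertical_fov'])/2)
    V=np.array(P['view']); c=V[:3,:3]@np.array(p)+V[:3,3]; s=np.array([c[0],-c[1]])/-c[2]
    s=s*(1+P['k1']*(s@s)); return s*f+[P['cx'],P['cy']]
def save(cam,name):
    im=env.get_image(cam); cv2.imwrite('pics/'+name,im[:,:,::-1]); return im
E
python3 - <<'E'
from h import *
np.set_printoptions(precision=4,suppress=True)
print(env.observe(),env.tcp_to_tips)
save('top','top0.png');save('scene','scene0.png')
for c in('top','scene','wrist'):print(c,env.camera_params(c))
E
```

```text
{'time_s': 0.0, 'q': array([ 62.5495,  21.8422,  74.3848,   0.    ,  83.8573, -12.3372]), 'qvel': array([-0.0596, -0.0433,  0.0172, -0.0593,  0.0345, -0.0818]), 'joint_efforts': array([ -0.0028, -44.8459, -23.1275,  -0.0003,   0.0048,   0.    ]), 'position': array([0.1433, 0.5307, 0.2417]), 'tool_rot': array([[-0.9654,  0.2607, -0.0007],
       [ 0.2607,  0.9654, -0.0013],
       [ 0.0003, -0.0014, -1.    ]]), 'ft_force': array([-0.3905, -0.26  , -0.8245]), 'wrist_torque': array([0.015 , 0.0087, 0.0137]), 'grip_width': 0.0852194335528094} 0.011
top {'vertical_fov': 55.50183204139825, 'cx': 321.31884477363644, 'cy': 251.3729946581454, 'k1': 0.019862430437849903, 'view': array([[-0.0087, -0.9999,  0.0127, -0.0645],
       [ 0.9865, -0.0065,  0.1637, -0.5445],
       [-0.1636,  0.014 ,  0.9864, -1.1542],
       [ 0.    ,  0.    ,  0.    ,  1.    ]])}
scene {'vertical_fov': 57.133388018138255, 'cx': 323.9899642523802, 'cy': 240.2765253912873, 'k1': -0.09063018500576096, 'view': array([[ 0.8729,  0.4879,  0.0025, -0.4562],
       [-0.4261,  0.7598,  0.4911,  0.2522],
       [ 0.2377, -0.4298,  0.8711, -1.3018],
       [ 0.    ,  0.    ,  0.    ,  1.    ]])}
wrist {'vertical_fov': 68.26116050183678, 'cx': 321.2515384943538, 'cy': 240.28508599904927, 'k1': -0.051048249853134046, 'view': array([[ 0.2609,  0.9654, -0.0007, -0.5488],
       [-0.9312,  0.2515, -0.264 ,  0.0338],
       [-0.2547,  0.0695,  0.9645, -0.3791],
       [ 0.    ,  0.    ,  0.    ,  1.    ]])}
```

View pics/top0.png

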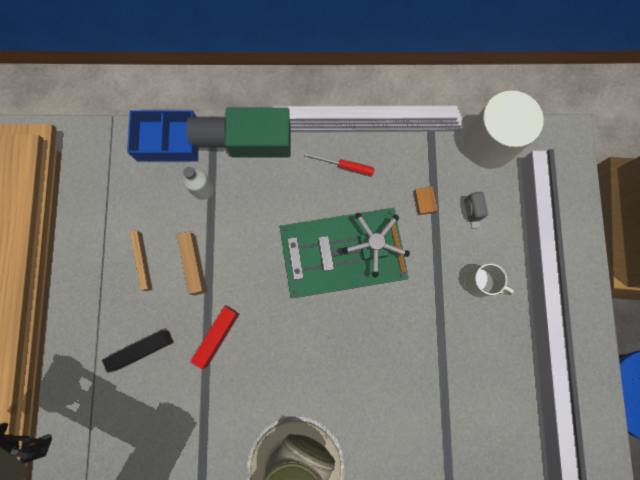

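View pics/scene0.png

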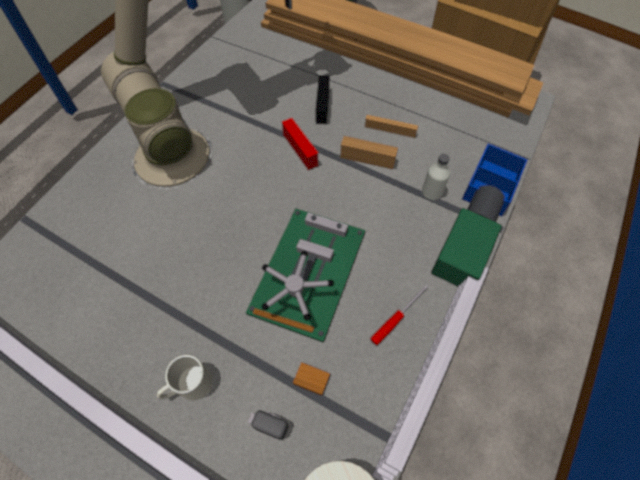

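The top view shows these batten-like things: the thick pale block at (190,263), the thin slat at (141,260), a red block at (215,337) and a black one at (138,350). By the description I choose (190,263). The clamp is at about (345,252) and its wheel hub at (376,241), with the jaws to the hub's left.

```bash
python3 - <<'E'
from h import *
np.set_printoptions(precision=4,suppress=True)
im=cv2.imread('pics/top0.png')
a=cv2.resize(im[220:305,120:220],None,fx=4,fy=4,interpolation=cv2.INTER_CUBIC)
b=cv2.resize(im[200:305,270:420],None,fx=5,fy=5,interpolation=cv2.INTER_CUBIC)
cv2.imwrite('pics/c1.png',b); 
c=np.zeros((525,800,3),np.uint8)
hsv=cv2.cvtColor(im,cv2.COLOR_BGR2HSV)
m=cv2.inRange(hsv,(8,80,60),(25,255,255)); m[:, :120]=0; m[:220]=0;m[305:]=0;m[:,220:]=0
for k in cv2.findContours(m,0,2)[0]:
    if cv2.contourArea(k)>50:
        bx=cv2.boxPoints(cv2.minAreaRect(k)); print('wood',cv2.contourArea(k),bx.tolist()); print([at('top',*p,0.06)[:2] for p in bx])
g=cv2.inRange(hsv,(60,100,30),(90,255,255)); g[:190]=0
k=max(cv2.findContours(cv2.morphologyEx(g,cv2.MORPH_CLOSE,np.ones((9,9))),0,2)[0],key=cv2.contourArea)
bx=cv2.boxPoints(cv2.minAreaRect(cv2.convexHull(k)));print('bed',bx.tolist());print([at('top',*p,0.015)[:2] for p in bx])
ap=cv2.approxPolyDP(cv2.convexHull(k),5,True)[:,0];print(ap.tolist(),[at('top',*p,0.015)[:2] for p in ap.astype(float)])
cv2.imwrite('pics/c2.png',a)
E
```

```text
wood 1009.0 [[176.1923370361328, 233.9615478515625], [193.50001525878906, 230.5], [205.7692413330078, 291.84613037109375], [188.46156311035156, 295.30767822265625]]
[array([0.5899, 0.3081]), array([0.5988, 0.2638]), array([0.439 , 0.2268]), array([0.4306, 0.2702])]
wood 556.5 [[129.91336059570312, 231.37451171875], [140.29681396484375, 229.51080322265625], [150.9617919921875, 288.929931640625], [140.57833862304688, 290.79364013671875]]
[array([0.5974, 0.4273]), array([0.6022, 0.401 ]), array([0.4476, 0.3655]), array([0.4431, 0.3914])]
bed [[279.55224609375, 225.95162963867188], [395.50390625, 207.39935302734375], [406.867431640625, 278.42120361328125], [290.915771484375, 296.9734802246094]]
[array([0.6198, 0.0438]), array([ 0.67  , -0.2738]), array([ 0.4741, -0.2974]), array([0.4271, 0.0125])]
[[393, 209], [405, 278], [291, 296], [281, 226]] [array([ 0.6655, -0.2668]), array([ 0.4753, -0.2924]), array([0.4296, 0.0123]), array([0.6196, 0.0399])]
```

View pics/c1.png

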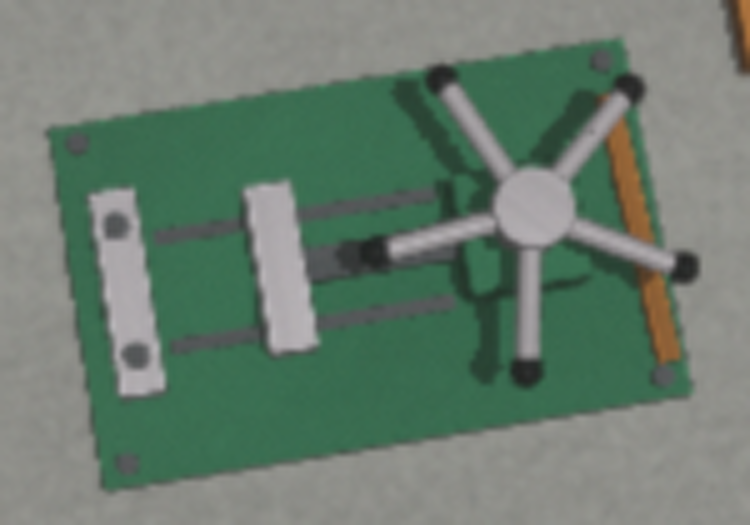

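View pics/c2.png

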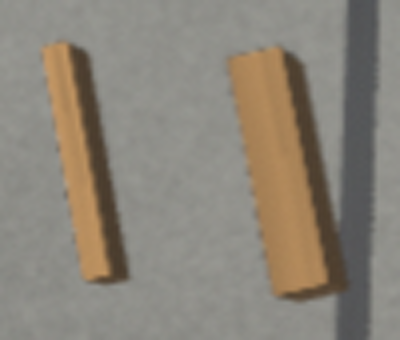

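The crops show the bed upright, with the hub at crop (535,207). The ball ends are at (441,78), (630,88), (684,267), (527,370) and (375,250). The far jaw is on the left and the sliding jaw at crop (245–318, 183–353). The right-hand block in the second crop is clearly the thick batten.

```bash
cat >> h.py <<'E'
def go(x,y,z,phi=None):
    "shift in cm in tool axes to TCP target, yaw in rad so that tool y points at world angle phi (deg)"
    o=env.observe();R=o['tool_rot'];d=R.T@(np.array([x,y,z])-o['position'])*100
    now=np.degrees(np.arctan2(R[1,1],R[0,1]));yw=0 if phi is None else -np.radians((phi-now+180)%360-180)
    print('go',d.round(2),'yaw',round(yw,3),'phi now',round(now,1));return d,yw
E
python3 - <<'E'
from h import *
np.set_printoptions(precision=4,suppress=True)
b=[at('top',120+x/4,220+y/4,0.06)[:2] for x,y in((230,55),(283,47),(328,287),(275,296))]
print('batten',b,np.mean(b,0),np.linalg.norm(b[0]-b[1]),np.linalg.norm(b[0]-b[3]))
d=b[0]-b[3]+b[1]-b[2];print('yaw',np.degrees(np.arctan2(d[1],d[0])))
C=lambda x,y,z:at('top',270+x/5,200+y/5,z)[:2]
c=[C(622,38,.015),C(693,390,.015),C(104,490,.015),C(48,128,.015)]
print('bed',c,np.linalg.norm(c[0]-c[1]),np.linalg.norm(c[0]-c[3]))
yd=c[3]-c[0]+c[2]-c[1];yd/=np.linalg.norm(yd);xd=np.array([yd[1],-yd[0]]);print('yaw',np.degrees(np.arctan2(xd[1],xd[0])))
O=np.mean(c,0)+.04*yd;print('origin',O)
h=C(535,207,.101);print('hub',h,'from bed',O-.12*yd)
for p in((441,78),(630,88),(684,267),(527,370),(375,250)):
    v=C(*p,.092)-h;print('spoke',np.degrees(np.arctan2(v[1],v[0])),np.linalg.norm(v))
own=lambda p:np.array([(p-O)@xd,(p-O)@yd])
print('far face top',own(C(135,187,.041)),own(C(166,390,.041)))
print('slide face',own(C(244,187,.041)),own(C(271,354,.041)), 'back',own(C(290,181,.041)),own(C(318,346,.041)))
cen=np.mean(b,0); go(cen[0],cen[1],.16,np.degrees(np.arctan2(d[1],d[0]))+90)
E
```

```text
batten [array([0.5904, 0.3047]), array([0.5955, 0.2708]), array([0.4393, 0.2364]), array([0.4339, 0.2696])] [0.5148 0.2704] 0.03436478677211814 0.160428009678796
yaw 12.528920471649403
bed [array([ 0.6694, -0.2708]), array([ 0.4752, -0.302 ]), array([0.4243, 0.0128]), array([0.6208, 0.0437])] 0.19670374510816785 0.31819396757334106
yaw 8.990296285237035
origin [ 0.5412 -0.0896]
hub [ 0.5593 -0.2084] from bed [ 0.56   -0.2081]
spoke 33.05461541484057 0.08257695601861503
spoke -39.221141540594544 0.08180172099734062
spoke -111.3784501114246 0.08137276793178455
spoke 176.37083927555804 0.08162471207573158
spoke 103.90909449373751 0.08283169093979585
far face top [0.0542 0.0774] [-0.0551  0.0783]
slide face [0.0448 0.0204] [-0.0454  0.0211] back [ 0.0441 -0.0042] [-0.0453 -0.004 ]
go [-42.66 -15.44   8.19] yaw -0.482 phi now 74.9
```

Call:
{"fn": "carry_out", "kwargs": {"rows": [{"tx":-3.6,"ty":-1.3,"yaw":-0.045},{"tx":-3.6,"ty":-1.4,"yaw":-0.045},{"tx":-3.6,"ty":-1.4,"yaw":-0.045},{"tx":-3.6,"ty":-1.3,"yaw":-0.045},{"tx":-3.6,"ty":-1.3,"yaw":-0.045},{"tx":-3.6,"ty":-1.3,"yaw":-0.045},{"tx":-3.6,"ty":-1.0,"yaw":-0.045},{"tx":-3.6,"ty":-0.9,"yaw":-0.045},{"tx":-3.6,"ty":-0.8,"yaw":-0.045},{"tx":-3.6,"ty":-0.7,"yaw":-0.045},{"tx":-1,"ty":-0.3,"tz":1},{}], "jaw": -1}}

```text
validation failed for argument at $.ro...
```

```bash
python3 - <<'E'
from h import *
P=env.camera_params('wrist'); im=save('wrist','w1.png')
print(env.observe()['time_s'],env.observe()['position'])
go(.5148,.2704,.10,102.5)
E
```

```text
0.15 [0.14331755 0.53079878 0.24185046]
go [-42.66 -15.44  14.19] yaw -0.482 phi now 74.9
```

View pics/w1.png

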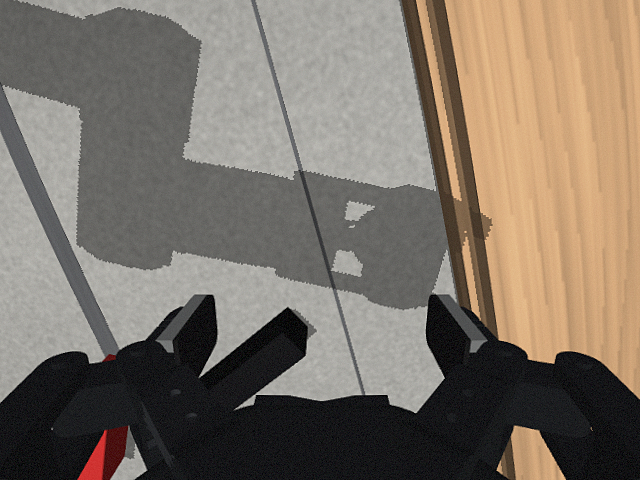

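The move was refused, probably because of the empty row. The wrist picture shows only the start view, with the black block under the gripper. I'll send it again with full rows.

Call:
{"fn": "carry_out", "kwargs": {"rows": [{"tx":-4.2,"ty":-1.5,"tz":0,"yaw":0},{"tx":-4.2,"ty":-1.5,"tz":0,"yaw":0},{"tx":-4.2,"ty":-1.5,"tz":0,"yaw":0},{"tx":-4.2,"ty":-1.5,"tz":0,"yaw":0},{"tx":-4.2,"ty":-1.5,"tz":0,"yaw":0},{"tx":-4.2,"ty":-1.5,"tz":0,"yaw":0},{"tx":-4.2,"ty":-1.5,"tz":0,"yaw":0},{"tx":-4.2,"ty":-1.5,"tz":0,"yaw":0},{"tx":-4.2,"ty":-1.5,"tz":0,"yaw":0},{"tx":-4.2,"ty":-1.5,"tz":0,"yaw":0},{"tx":0,"ty":0,"tz":1,"yaw":-0.14},{"tx":0,"ty":0,"tz":1,"yaw":-0.14}], "jaw": -1}}

```text
time_s: 1.35
position: [0.5239, 0.2656, 0.2184]
tool_rot: [[-1.0, -0.026, -0.003], [-0.026, 1.0, -0.003], [0.003, -0.003, -1.0]]
ft_force: [-1.0, -0.2, -0.3]
grip_width: 0.0852
```

```bash
python3 - <<'E'
from h import *
go(.5148,.2704,.13,102.5)
E
```

```text
go [0.87 0.53 8.84] yaw -0.192 phi now 91.5
```

Call:
{"fn": "carry_out", "kwargs": {"rows": [{"tx":0.4,"ty":0.3,"tz":2,"yaw":-0.1},{"tx":0.4,"ty":0.3,"tz":2,"yaw":-0.1},{"tx":0,"ty":0,"tz":1,"yaw":0},{"tx":0,"ty":0,"tz":0,"yaw":0}]}}

```text
time_s: 1.75
position: [0.5154, 0.2696, 0.1646]
tool_rot: [[-0.973, -0.231, -0.006], [-0.231, 0.973, -0.004], [0.007, -0.002, -1.0]]
ft_force: [0.0, -0.9, 0.3]
grip_width: 0.0857
```

```bash
python3 - <<'E'
from h import *
P=env.camera_params('wrist'); im=save('wrist','w2.png')
print(env.observe()['position'])
m=cv2.inRange(cv2.cvtColor(im,cv2.COLOR_RGB2HSV),(8,80,120),(25,255,255))
for k in cv2.findContours(m,0,2)[0]:
    if cv2.contourArea(k)>1000:
        bx=cv2.boxPoints(cv2.minAreaRect(k)); q=np.array([at('wrist',*p,0.06,P)[:2] for p in bx]);print(bx.astype(int).tolist(),q.round(4).tolist(),q.mean(0))
go(.5148,.2704,.10,102.5)
E
```

```text
[0.51569109 0.26969434 0.16537237]
[[473, 331], [492, 186], [514, 189], [496, 334]] [[0.555, 0.3968], [0.4488, 0.3721], [0.447, 0.3878], [0.5536, 0.4146]] [0.5010963  0.39280238]
go [0.03 0.1  6.54] yaw 0.015 phi now 103.3
```

View pics/w2.png

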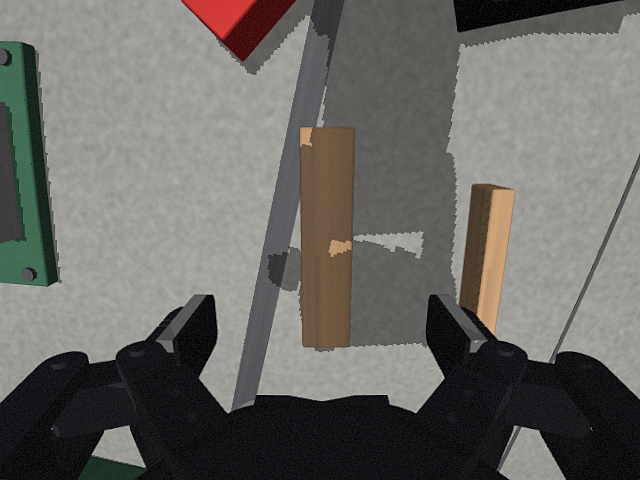

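The batten lies between the fingers: its top runs from (301,128)-(354,128) at one end to (302,347)-(350,346) at the other. The slat is outside them, at x 470–515.

```bash
python3 - <<'E'
from h import *
q=np.array([at('wrist',*p,0.06)[:2] for p in((301,128),(354,128),(350,346),(302,347))])
print(q.round(4).tolist(),q.mean(0)); d=q[0]-q[3]+q[1]-q[2]; print(np.degrees(np.arctan2(d[1],d[0])),np.linalg.norm(d)/2, np.linalg.norm(q[0]-q[1]),np.linalg.norm(q[2]-q[3]))
c=q.mean(0); go(c[0],c[1],.044,102.8)
E
```

```text
[[0.4429, 0.2384], [0.435, 0.2717], [0.5888, 0.3089], [0.5981, 0.2736]] [0.5161687  0.27314115]
-166.82184071779798 0.15868854702821997 0.03418210299554436 0.03654589308034159
go [-0.2   0.35 12.14] yaw 0.009 phi now 103.3
```

Call:
{"fn": "carry_out", "kwargs": {"rows": [{"tx":-0.1,"ty":0.25,"tz":3,"yaw":0},{"tx":0,"ty":0,"tz":3,"yaw":0},{"tx":0,"ty":0,"tz":3,"yaw":0},{"tx":0,"ty":0,"tz":2.5,"yaw":0},{"tx":0,"ty":0,"tz":1,"yaw":0},{"tx":0,"ty":0,"tz":0,"yaw":0}]}}

```text
time_s: 2.4
position: [0.5215, 0.2735, 0.0435]
tool_rot: [[-0.975, -0.22, 0.009], [-0.22, 0.976, 0.001], [-0.009, -0.001, -1.0]]
ft_force: [-0.3, 0.5, -0.8]
grip_width: 0.0852
```

```bash
python3 - <<'E'
from h import *
go(.5157,.272,.042,103)
E
```

```text
go [ 0.59 -0.02  0.15] yaw -0.005 phi now 102.7
```

Height and position are good, so I'll close the gripper.

Call:
{"fn": "carry_out", "kwargs": {"rows": [{"tx":0.5,"ty":0,"tz":0.1,"yaw":0},{"tx":0,"ty":0,"tz":0,"yaw":0},{"tx":0,"ty":0,"tz":0,"yaw":0},{"tx":0,"ty":0,"tz":0,"yaw":0},{"tx":0,"ty":0,"tz":0,"yaw":0},{"tx":0,"ty":0,"tz":0,"yaw":0},{"tx":0,"ty":0,"tz":0,"yaw":0},{"tx":0,"ty":0,"tz":0,"yaw":0}], "jaw": 1, "squeeze": 40}}

```text
time_s: 3.2
position: [0.5179, 0.2728, 0.0468]
tool_rot: [[-0.976, -0.219, 0.015], [-0.219, 0.976, 0.002], [-0.015, -0.001, -1.0]]
ft_force: [0.1, -0.1, -2.9]
grip_width: 0.0351
```

Call:
{"fn": "carry_out", "kwargs": {"rows": [{"tx":0,"ty":0,"tz":-1,"yaw":0},{"tx":0,"ty":0,"tz":-2,"yaw":0},{"tx":0,"ty":0,"tz":-3,"yaw":0},{"tx":0,"ty":0,"tz":-3,"yaw":0},{"tx":0,"ty":0,"tz":-2,"yaw":0},{"tx":0,"ty":0,"tz":0,"yaw":0}]}}

```text
time_s: 3.8
position: [0.5157, 0.2724, 0.163]
tool_rot: [[-0.976, -0.219, 0.014], [-0.219, 0.976, 0.002], [-0.014, -0.001, -1.0]]
ft_force: [-0.7, -0.4, -3.8]
grip_width: 0.0351
```

```bash
python3 - <<'E'
from h import *
o=env.observe(); print(o['q'],o['position'])
a=np.radians(8.99);xd=np.array([np.cos(a),np.sin(a)]);yd=np.array([-np.sin(a),np.cos(a)])
t=np.array([.5412,-.0896])+.0495*yd;print(t);go(*t,.15,99)
E
```

```text
[ 16.2655836   28.58618277  76.77939781  -0.11689543  73.84819451
 -86.32604864] [0.51569817 0.27236048 0.16297819]
[ 0.53346503 -0.04070808]
go [  5.13 -30.94   1.26] yaw 0.063 phi now 102.6
```

Call:
{"fn": "carry_out", "kwargs": {"rows": [{"tx":0.4,"ty":-2,"tz":0,"yaw":0},{"tx":0.7,"ty":-4.2,"tz":0,"yaw":0},{"tx":0.7,"ty":-4.2,"tz":0,"yaw":0},{"tx":0.7,"ty":-4.2,"tz":0,"yaw":0},{"tx":0.7,"ty":-4.2,"tz":0,"yaw":0},{"tx":0.7,"ty":-4.2,"tz":0,"yaw":0},{"tx":0.7,"ty":-4.2,"tz":0,"yaw":0},{"tx":0.4,"ty":-2.5,"tz":0,"yaw":0.06},{"tx":0,"ty":0,"tz":0,"yaw":0},{"tx":0,"ty":0,"tz":0,"yaw":0}]}}

```text
time_s: 4.8
position: [0.5287, -0.0388, 0.1549]
tool_rot: [[-0.987, -0.16, 0.004], [-0.16, 0.987, 0.004], [-0.005, 0.004, -1.0]]
ft_force: [0.7, 0.5, -3.1]
grip_width: 0.0352
```

```bash
python3 - <<'E'
from h import *
go(.5335,-.0407,.107,99)
P=env.camera_params('wrist');save('wrist','w3.png')
import pickle;pickle.dump(P,open('P3','wb'))
E
```

```text
go [-0.42 -0.28  4.79] yaw 0.004 phi now 99.2
```

View pics/w3.png

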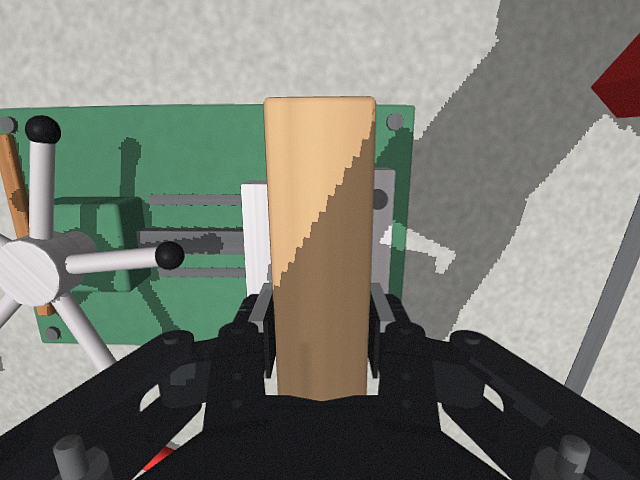

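The wrist view shows the held batten over the bed. The sliding jaw's back edge is at (242,184), the far jaw's outer corner at about (395,168), a bed corner at (413,104) and the hub at about (32,270). I'll check these against my bed pose.

```bash
python3 - <<'E'
from h import *
import pickle;P=pickle.load(open('P3','rb'))
a=np.radians(8.99);xd=np.array([np.cos(a),np.sin(a)]);yd=np.array([-np.sin(a),np.cos(a)]);O=np.array([.5412,-.0896])
own=lambda p:np.array([(p-O)@xd,(p-O)@yd]).round(4)
for n,u,v,z in(('bedcorner',413,104,.015),('slide back corner',242,184,.041),('far outer corner',394,168,.041),('hubtop',38,265,.101)):
    print(n,own(at('wrist',u,v,z,P)[:2]))
print('tcp',own(env.observe()['position'][:2]))
for u,v in((264,98),(376,98)):print('batten end',own(at('wrist',u,v,env.observe()['position'][2]+.0132,P)[:2]))
E
```

```text
bedcorner [-0.1     0.1187]
slide back corner [-0.0444 -0.0029]
far outer corner [-0.0556  0.1018]
hubtop [-0.0057 -0.1109]
tcp [-0.0044  0.0524]
batten end [-0.0862  0.0332]
batten end [-0.0863  0.0686]
```

The bed pose agrees to about 1 mm. The batten sits about 5 mm off along the jaws, so I'll correct that and lower it.

Call:
{"fn": "carry_out", "kwargs": {"rows": [{"tx":-0.5,"ty":-0.2,"tz":1.5,"yaw":0},{"tx":0,"ty":0,"tz":2,"yaw":0},{"tx":0,"ty":0,"tz":2,"yaw":0},{"tx":0,"ty":0,"tz":1.5,"yaw":0},{"tx":0,"ty":0,"tz":1,"yaw":0},{"tx":0,"ty":0,"tz":0,"yaw":0},{"tx":0,"ty":0,"tz":0,"yaw":0}]}}

```text
time_s: 5.55
position: [0.5342, -0.0314, 0.0719]
tool_rot: [[-0.985, -0.174, 0.004], [-0.174, 0.985, 0.005], [-0.005, 0.004, -1.0]]
ft_force: [0.6, -0.5, -2.9]
grip_width: 0.0353
```

```bash
python3 - <<'E'
from h import *
go(.5334,-.0407,.062,99)
E
```

```text
go [ 0.24 -0.9   0.98] yaw 0.017 phi now 100.0
```

Call:
{"fn": "carry_out", "kwargs": {"rows": [{"tx":0,"ty":-0.8,"tz":0,"yaw":0.015},{"tx":0,"ty":0,"tz":0,"yaw":0},{"tx":0,"ty":0,"tz":0.5,"yaw":0},{"tx":0,"ty":0,"tz":0,"yaw":0}]}}

```text
time_s: 5.95
position: [0.5368, -0.0402, 0.0686]
tool_rot: [[-0.987, -0.158, 0.008], [-0.158, 0.987, 0.004], [-0.009, 0.002, -1.0]]
ft_force: [0.6, 0.7, -3.9]
grip_width: 0.0349
```

```bash
python3 - <<'E'
from h import *
go(.5352,-.0389,.062,99)
E
```

```text
go [0.14 0.15 0.66] yaw 0.001 phi now 99.1
```

Call:
{"fn": "carry_out", "kwargs": {"rows": [{"tx":0.1,"ty":0.1,"tz":0.4,"yaw":0},{"tx":0,"ty":0,"tz":0.3,"yaw":0},{"tx":0,"ty":0,"tz":0.1,"yaw":0},{"tx":0,"ty":0,"tz":0,"yaw":0}]}}

```text
time_s: 6.35
position: [0.5358, -0.0391, 0.062]
tool_rot: [[-0.987, -0.159, 0.011], [-0.158, 0.987, 0.003], [-0.011, 0.001, -1.0]]
ft_force: [0.8, -0.5, -2.5]
grip_width: 0.035
```

```bash
python3 - <<'E'
from h import *
go(.5352,-.0389,.062,99)
E
```

```text
go [ 0.06  0.03 -0.  ] yaw 0.002 phi now 99.1
```

Call:
{"fn": "carry_out", "kwargs": {"rows": [{"tx":0,"ty":0,"tz":0.15,"yaw":0},{"tx":0,"ty":0,"tz":0,"yaw":0},{"tx":0,"ty":0,"tz":0,"yaw":0}]}}

```text
time_s: 6.65
position: [0.5359, -0.0391, 0.0618]
tool_rot: [[-0.987, -0.159, 0.012], [-0.159, 0.987, 0.002], [-0.012, 0.001, -1.0]]
ft_force: [-1.2, -0.6, -0.8]
grip_width: 0.0354
```

Call:
{"fn": "carry_out", "kwargs": {"rows": [{"tx":0,"ty":0,"tz":0,"yaw":0},{"tx":0,"ty":0,"tz":0,"yaw":0},{"tx":0,"ty":0,"tz":0,"yaw":0},{"tx":0,"ty":0,"tz":0,"yaw":0},{"tx":0,"ty":0,"tz":0,"yaw":0}], "jaw": -0.5}}

```text
time_s: 7.15
position: [0.5364, -0.0392, 0.0615]
tool_rot: [[-0.987, -0.159, 0.013], [-0.159, 0.987, 0.002], [-0.013, 0.0, -1.0]]
ft_force: [-0.5, -0.5, 1.0]
grip_width: 0.0642
```

Call:
{"fn": "carry_out", "kwargs": {"rows": [{"tx":0,"ty":0,"tz":-1,"yaw":0},{"tx":0,"ty":0,"tz":-2,"yaw":0},{"tx":0,"ty":0,"tz":-3,"yaw":0},{"tx":0,"ty":0,"tz":-3,"yaw":0},{"tx":0,"ty":0,"tz":-2,"yaw":0},{"tx":0,"ty":0,"tz":0,"yaw":0}]}}

```text
time_s: 7.75
position: [0.5348, -0.0394, 0.1787]
tool_rot: [[-0.987, -0.159, 0.013], [-0.159, 0.987, 0.002], [-0.013, 0.0, -1.0]]
ft_force: [0.0, -0.4, -0.7]
grip_width: 0.0642
```

```bash
python3 - <<'E'
from h import *
import pickle;P=env.camera_params('wrist');save('wrist','w4.png');pickle.dump(P,open('P4','wb'))
o=env.observe();print(o['time_s'],o['position'],o['q'],o['ft_force'])
h=np.array([.5595,-.2082])
# spoke 176.4: tool x radial e at th, TCP = hub + .060 e - b t, t = push dir (th-90)
for th,b in((176.4,.032),):
    e=np.array([np.cos(np.radians(th)),np.sin(np.radians(th))]);t=np.array([e[1],-e[0]])
    p=h+.062*e-b*t; print(p); go(*p,.17,th-90)
E
```

```text
7.8 [ 0.53434623 -0.03928192  0.17724864] [ -17.03361577   23.41565728   83.24199915    0.35741472   72.78086041
 -116.26473304] [-0.31323825  0.39100772  0.16687584]
[ 0.49561305 -0.23624384]
go [  6.96 -18.83   0.63] yaw 0.222 phi now 99.1
```

View pics/w4.png

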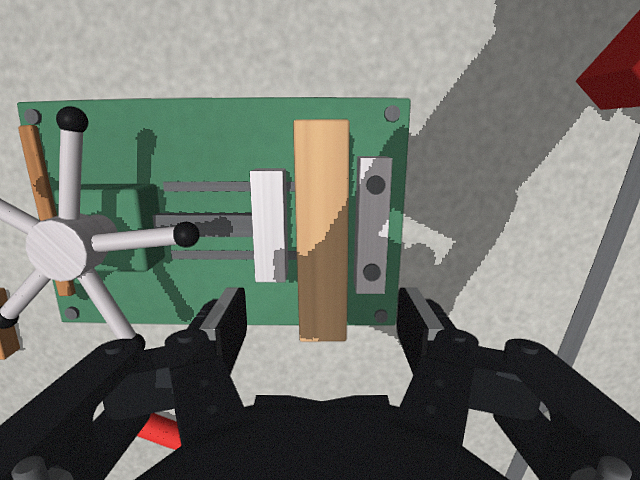

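The batten stands between the jaws, with its top spanning columns 294–349 and rows 120–342. The sliding jaw is at 250–285 and the far jaw at 357–392. Next is the wheel.

Call:
{"fn": "carry_out", "kwargs": {"rows": [{"tx":1.4,"ty":-3.7,"tz":0,"yaw":0},{"tx":1.4,"ty":-3.7,"tz":0,"yaw":0},{"tx":1.4,"ty":-3.7,"tz":0,"yaw":0},{"tx":1.4,"ty":-3.7,"tz":0,"yaw":0},{"tx":1.4,"ty":-3.7,"tz":0,"yaw":0},{"tx":0,"ty":0,"tz":0,"yaw":0.11},{"tx":0,"ty":0,"tz":0,"yaw":0.11},{"tx":0,"ty":0,"tz":0,"yaw":0}], "jaw": 1, "squeeze": 60}}

```text
time_s: 8.6
position: [0.4897, -0.2388, 0.1668]
tool_rot: [[-0.998, 0.066, -0.001], [0.066, 0.998, 0.012], [0.002, 0.011, -1.0]]
ft_force: [0.4, -0.1, -0.6]
grip_width: -0.0002
```

```bash
cat >> h.py <<'E'
hub=np.array([.5595,-.2082])
def wheel(th,b,z,r=.062):
    "go to finger pose behind the spoke at angle th, TCP b behind its centre line"
    e=np.array([np.cos(np.radians(th)),np.sin(np.radians(th))]);t=np.array([e[1],-e[0]])
    p=hub+r*e-b*t; go(*p,z,th-90)
def polar():
    o=env.observe();R=o['tool_rot'];v=o['position'][:2]-hub;x,y=R[:2,0],R[:2,1];f=o['ft_force'][:2]
    th=np.degrees(np.arctan2(x[1],x[0]))
    # spoke line passes hub; estimate angle assuming finger flat contact half-width+6 = b
    print('t',o['time_s'],'z',o['position'][2].round(4),'th',th.round(1),'r',(v@x).round(4),'b',(-v@y).round(4),'polar',np.degrees(np.arctan2(v[1],v[0])).round(1),'rad',np.linalg.norm(v).round(4),'f_x,f_y tool',(f@x).round(1),(f@y).round(1),'Mz',(v[0]*f[1]-v[1]*f[0]).round(3))
E
python3 - <<'E'
from h import *
import pickle;P=pickle.load(open('P4','rb'))
a=np.radians(8.99);xd=np.array([np.cos(a),np.sin(a)]);yd=np.array([-np.sin(a),np.cos(a)]);O=np.array([.5412,-.0896])
own=lambda p:np.array([(p-O)@xd,(p-O)@yd]).round(4)
for u,v in((294,121),(349,121),(346,342),(300,339)):print('batten',own(at('wrist',u,v,.075,P)[:2]))
for u,v in((250,171),(285,171),(286,282),(357,158),(358,294)):print('jaws',own(at('wrist',u,v,.041,P)[:2]))
for u,v in((71,119),(187,234),):
    w=at('wrist',u,v,.09,P)[:2]-hub;print('spoke',np.degrees(np.arctan2(w[1],w[0])),np.linalg.norm(w))
print('hub',at('wrist',60,250,.101,P))
wheel(176.4,.034,.079)
polar()
E
```

```text
batten [-0.0786  0.0327]
batten [-0.0787  0.0676]
batten [0.0802 0.0691]
batten [0.0776 0.0343]
jaws [-0.0443 -0.0035]
jaws [-0.0442  0.0229]
jaws [0.0455 0.0214]
jaws [-0.0539  0.0767]
jaws [0.0561 0.0808]
spoke 176.32426861012246 0.08219863682398981
spoke 104.44011356004039 0.08346435423533692
hub [ 0.55873231 -0.20488756  0.101     ]
go [-0.59 -0.01  8.78] yaw -0.003 phi now 86.2
t 8.6 z 0.1668 th 176.2 r 0.0677 b 0.0351 polar -156.4 rad 0.0762 f_x,f_y tool -0.5 -0.0 Mz 0.017
```

The batten is centred: own x ≈ 0, y ≈ 51 mm. The gap to close is about 20.5 mm, or roughly 147° of wheel. Now I'll lower the finger in behind the spoke at 176°.

Call:
{"fn": "carry_out", "kwargs": {"rows": [{"tx":-0.5,"ty":0,"tz":2,"yaw":0},{"tx":0,"ty":0,"tz":2.5,"yaw":0},{"tx":0,"ty":0,"tz":2,"yaw":0},{"tx":0,"ty":0,"tz":1.5,"yaw":0},{"tx":0,"ty":0,"tz":0.5,"yaw":0},{"tx":0,"ty":0,"tz":0,"yaw":0}]}}

```text
time_s: 9.2
position: [0.4935, -0.2355, 0.0753]
tool_rot: [[-0.999, 0.047, -0.006], [0.047, 0.999, 0.015], [0.006, 0.015, -1.0]]
ft_force: [-0.1, 0.7, 0.3]
grip_width: 0.0002
```

```bash
python3 - <<'E'
from h import *
polar();wheel(176.4,.0205,.079)
E
```

```text
t 9.2 z 0.0753 th 177.3 r 0.0646 b 0.0304 polar -157.5 rad 0.0714 f_x,f_y tool 0.1 0.7 Mz -0.051
go [-0.23  1.09 -0.36] yaw 0.016 phi now 87.3
```

Call:
{"fn": "carry_out", "kwargs": {"rows": [{"tx":0,"ty":0.3,"tz":-0.2,"yaw":0.01},{"tx":0,"ty":0.3,"tz":-0.1,"yaw":0},{"tx":0,"ty":0.3,"tz":0,"yaw":0},{"tx":0,"ty":0.2,"tz":0,"yaw":0}]}}

```text
time_s: 9.6
position: [0.495, -0.2239, 0.0808]
tool_rot: [[-0.998, 0.056, -0.003], [0.056, 0.998, 0.013], [0.004, 0.013, -1.0]]
ft_force: [-0.9, -0.8, -0.3]
grip_width: 0.0
```

```bash
python3 - <<'E'
from h import *
polar()
E
```

```text
t 9.6 z 0.0808 th 176.8 r 0.0635 b 0.0193 polar -166.3 rad 0.0664 f_x,f_y tool 0.8 -0.8 Mz 0.035
```

Call:
{"fn": "carry_out", "kwargs": {"rows": [{"tx":0.1,"ty":0.45,"tz":0,"yaw":0.05},{"tx":0.14,"ty":0.45,"tz":0,"yaw":0.07},{"tx":0.14,"ty":0.45,"tz":0,"yaw":0.07},{"tx":0.14,"ty":0.45,"tz":0,"yaw":0.07}]}}

```text
time_s: 10.0
position: [0.4927, -0.2076, 0.0818]
tool_rot: [[-0.948, 0.318, -0.001], [0.318, 0.948, 0.006], [0.003, 0.005, -1.0]]
ft_force: [-0.6, -3.8, -3.0]
grip_width: 0.0001
```

```bash
python3 - <<'E'
from h import *
polar()
E
```

```text
t 10.0 z 0.0818 th 161.5 r 0.0636 b 0.0206 polar 179.5 rad 0.0668 f_x,f_y tool -0.6 -3.8 Mz 0.252
```

Call:
{"fn": "carry_out", "kwargs": {"rows": [{"tx":0.13,"ty":0.45,"tz":0,"yaw":0.07},{"tx":0.13,"ty":0.45,"tz":0,"yaw":0.07},{"tx":0.13,"ty":0.45,"tz":0,"yaw":0.07},{"tx":0.13,"ty":0.45,"tz":0,"yaw":0.07},{"tx":0.13,"ty":0.45,"tz":0,"yaw":0.07},{"tx":0.13,"ty":0.45,"tz":0,"yaw":0.07},{"tx":0.13,"ty":0.45,"tz":0,"yaw":0.07},{"tx":0.13,"ty":0.45,"tz":0,"yaw":0.07}]}}

```text
time_s: 10.8
position: [0.5001, -0.1742, 0.082]
tool_rot: [[-0.618, 0.786, -0.009], [0.786, 0.618, -0.003], [0.003, -0.009, -1.0]]
ft_force: [-3.2, -2.9, -1.3]
grip_width: -0.0
```

```bash
python3 - <<'E'
from h import *
polar()
E
```

```text
t 10.8 z 0.082 th 128.2 r 0.0634 b 0.0257 polar 150.2 rad 0.0685 f_x,f_y tool -0.3 -4.3 Mz 0.279
```

Call:
{"fn": "carry_out", "kwargs": {"rows": [{"tx":0.13,"ty":0.52,"tz":0,"yaw":0.055},{"tx":0.13,"ty":0.52,"tz":0,"yaw":0.055},{"tx":0.13,"ty":0.52,"tz":0,"yaw":0.06},{"tx":0.13,"ty":0.52,"tz":0,"yaw":0.06},{"tx":0.13,"ty":0.5,"tz":0,"yaw":0.07},{"tx":0.13,"ty":0.5,"tz":0,"yaw":0.07},{"tx":0.13,"ty":0.5,"tz":0,"yaw":0.07},{"tx":0.13,"ty":0.5,"tz":0,"yaw":0.07}]}}

```text
time_s: 11.6
position: [0.5271, -0.1474, 0.0821]
tool_rot: [[-0.136, 0.99, -0.022], [0.991, 0.136, -0.007], [-0.004, -0.023, -1.0]]
ft_force: [-3.4, -2.2, 1.1]
grip_width: 0.0005
```

```bash
python3 - <<'E'
from h import *
polar()
E
```

```text
t 11.6 z 0.0821 th 97.8 r 0.0646 b 0.0238 polar 118.0 rad 0.0689 f_x,f_y tool -1.7 -3.7 Mz 0.278
```

That's about 75° turned. I'll back off, lift, and see exactly where the spokes stand before the next push.

Call:
{"fn": "carry_out", "kwargs": {"rows": [{"tx":0,"ty":-1,"tz":0,"yaw":0},{"tx":0,"ty":0,"tz":-3,"yaw":0},{"tx":0,"ty":0,"tz":-3,"yaw":0},{"tx":0,"ty":-2,"tz":-2,"yaw":-0.14},{"tx":0,"ty":-3,"tz":0,"yaw":-0.14},{"tx":0,"ty":-3,"tz":0,"yaw":-0.14},{"tx":0,"ty":-2,"tz":0,"yaw":-0.14},{"tx":0,"ty":-1,"tz":0,"yaw":-0.14},{"tx":0,"ty":0,"tz":0,"yaw":-0.14},{"tx":0,"ty":0,"tz":0,"yaw":-0.14},{"tx":0,"ty":0,"tz":0,"yaw":-0.14}]}}

```text
time_s: 12.7
position: [0.4079, -0.1897, 0.1699]
tool_rot: [[-0.969, 0.246, -0.017], [0.246, 0.969, -0.01], [0.014, -0.014, -1.0]]
ft_force: [0.4, 0.4, 0.6]
grip_width: -0.0001
```

```bash
python3 - <<'E'
from h import *
polar();wheel(174,.034,.13)
save('wrist','w5.png');im=save('top','top5.png')
import pickle;pickle.dump(env.camera_params('wrist'),open('P5','wb'))
a=im[200:305,270:420,::-1];b=cv2.imread('pics/w5.png')
cv2.imwrite('pics/v5.png',np.vstack([cv2.resize(a,(450,315)),cv2.resize(b,(450,337))[:285]]))
E
```

```text
t 12.7 z 0.1699 th 165.7 r 0.1514 b 0.0194 polar 173.0 rad 0.1527 f_x,f_y tool -0.3 0.5 Mz -0.067
go [-9.56 -2.26  3.88] yaw -0.144 phi now 75.7
```

View pics/v5.png

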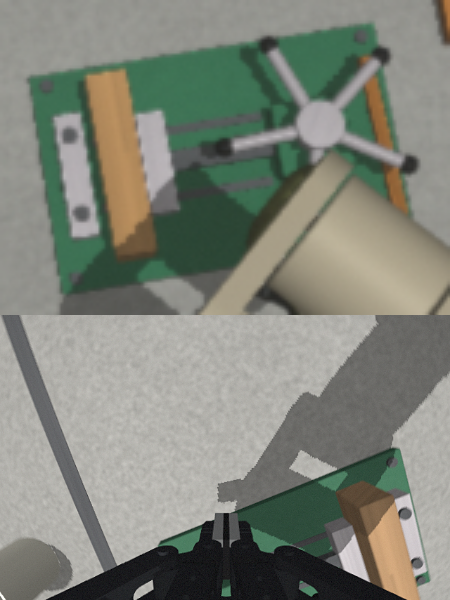

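The top crop shows the hub at (320,124) and balls at (268,45), (382,55), (408,163) and (224,148). The sliding jaw is now close to the batten. The wheel has turned about one spoke.

```bash
python3 - <<'E'
from h import *
h=at('top',270+320/3,200+124/3,.101)[:2];print(h)
for p in((268,45),(382,55),(408,163),(224,148)):
    v=at('top',270+p[0]/3,200+p[1]/3,.092)[:2]-h;print(np.degrees(np.arctan2(v[1],v[0])))
a=np.radians(8.99);xd=np.array([np.cos(a),np.sin(a)]);yd=np.array([-np.sin(a),np.cos(a)]);O=np.array([.5412,-.0896])
own=lambda p:np.array([(p-O)@xd,(p-O)@yd]).round(4)
for p in((163,110),(180,208)):print('jaw back',own(at('top',270+p[0]/3,200+p[1]/3,.041)[:2]))
for p in((86,74),(127,67),(116,262),(157,248)):print('batten',own(at('top',270+p[0]/3,200+p[1]/3,.075)[:2]))
wheel(174,.036,.13)
E
```

```text
[ 0.55944592 -0.20752873]
30.306983234338368
-42.390671034117176
-113.38651019137541
102.8743191709362
jaw back [0.0444 0.0056]
jaw back [-0.0441  0.0054]
batten [0.0798 0.0677]
batten [0.0802 0.0318]
batten [-0.0845  0.0682]
batten [-0.0785  0.0321]
go [-9.59 -2.42  3.88] yaw -0.149 phi now 75.5
```

Call:
{"fn": "carry_out", "kwargs": {"rows": [{"tx":0,"ty":0,"tz":0,"yaw":-0.14},{"tx":-3,"ty":-1.2,"tz":0,"yaw":0},{"tx":-3,"ty":-1.2,"tz":0,"yaw":0},{"tx":-3,"ty":-1,"tz":0,"yaw":0},{"tx":0,"ty":0,"tz":2,"yaw":0},{"tx":0,"ty":0,"tz":2,"yaw":0},{"tx":0,"ty":0,"tz":0,"yaw":0}]}}

```text
time_s: 13.5
position: [0.4938, -0.2353, 0.1285]
tool_rot: [[-0.991, 0.13, -0.015], [0.13, 0.991, -0.012], [0.013, -0.014, -1.0]]
ft_force: [-0.5, 0.5, -0.4]
grip_width: -0.0
```

```bash
python3 - <<'E'
from h import *
polar();wheel(174.5,.034,.08)
E
```

```text
t 13.5 z 0.1285 th 172.5 r 0.0617 b 0.0354 polar -157.6 rad 0.0711 f_x,f_y tool 0.6 0.5 Mz -0.048
go [-0.15 -0.01  4.85] yaw -0.034 phi now 82.5
```

Call:
{"fn": "carry_out", "kwargs": {"rows": [{"tx":0,"ty":0,"tz":1.5,"yaw":-0.03},{"tx":0,"ty":0,"tz":1.5,"yaw":0},{"tx":0,"ty":0,"tz":1.3,"yaw":0},{"tx":0,"ty":0,"tz":0.3,"yaw":0},{"tx":0,"ty":0,"tz":0,"yaw":0}]}}

```text
time_s: 14.0
position: [0.4931, -0.2363, 0.0856]
tool_rot: [[-0.994, 0.108, -0.011], [0.109, 0.994, -0.015], [0.009, -0.016, -1.0]]
ft_force: [-0.3, 0.5, 0.9]
grip_width: -0.0
```

```bash
python3 - <<'E'
from h import *
polar();wheel(174.5,.0195,.08)
E
```

```text
t 14.0 z 0.0856 th 173.8 r 0.063 b 0.0351 polar -157.1 rad 0.0721 f_x,f_y tool 0.4 0.4 Mz -0.039
go [-0.13  1.49  0.54] yaw -0.013 phi now 83.8
```

Call:
{"fn": "carry_out", "kwargs": {"rows": [{"tx":0,"ty":0.5,"tz":0.4,"yaw":0},{"tx":0,"ty":0.5,"tz":0,"yaw":0},{"tx":0,"ty":0.4,"tz":0,"yaw":0},{"tx":0.12,"ty":0.45,"tz":0,"yaw":0.05},{"tx":0.13,"ty":0.48,"tz":0,"yaw":0.06},{"tx":0.13,"ty":0.48,"tz":0,"yaw":0.07},{"tx":0.13,"ty":0.48,"tz":0,"yaw":0.07},{"tx":0.13,"ty":0.48,"tz":0,"yaw":0.07},{"tx":0.13,"ty":0.48,"tz":0,"yaw":0.07},{"tx":0.13,"ty":0.48,"tz":0,"yaw":0.07}]}}

```text
time_s: 15.0
position: [0.4963, -0.1897, 0.0839]
tool_rot: [[-0.833, 0.553, -0.008], [0.553, 0.832, -0.028], [-0.009, -0.028, -1.0]]
ft_force: [-2.3, -4.2, -1.4]
grip_width: -0.0003
```

```bash
python3 - <<'E'
from h import *
polar()
E
```

```text
t 15.0 z 0.0839 th 146.4 r 0.0629 b 0.0196 polar 163.7 rad 0.0659 f_x,f_y tool -0.4 -4.8 Mz 0.307
```

Call:
{"fn": "carry_out", "kwargs": {"rows": [{"tx":0.13,"ty":0.48,"tz":0.05,"yaw":0.07},{"tx":0.13,"ty":0.48,"tz":0.05,"yaw":0.07},{"tx":0.13,"ty":0.48,"tz":0,"yaw":0.07},{"tx":0.13,"ty":0.48,"tz":0,"yaw":0.07},{"tx":0.13,"ty":0.48,"tz":0,"yaw":0.07},{"tx":0.13,"ty":0.48,"tz":0,"yaw":0.07}]}}

```text
time_s: 15.6
position: [0.509, -0.1645, 0.0841]
tool_rot: [[-0.521, 0.854, -0.012], [0.853, 0.52, -0.037], [-0.025, -0.029, -0.999]]
ft_force: [-3.7, -2.5, -0.9]
grip_width: 0.0001
```

```bash
python3 - <<'E'
from h import *
polar()
E
```

```text
t 15.6 z 0.0841 th 121.4 r 0.0636 b 0.0204 polar 139.2 rad 0.0668 f_x,f_y tool -0.3 -4.4 Mz 0.287
```

Call:
{"fn": "carry_out", "kwargs": {"rows": [{"tx":0.13,"ty":0.48,"tz":0,"yaw":0.07},{"tx":0.13,"ty":0.48,"tz":0,"yaw":0.07},{"tx":0.13,"ty":0.46,"tz":0,"yaw":0.06}]}}

```text
time_s: 15.9
position: [0.5187, -0.1549, 0.0841]
tool_rot: [[-0.333, 0.943, -0.016], [0.942, 0.332, -0.04], [-0.033, -0.028, -0.999]]
ft_force: [-2.7, -3.7, -0.8]
grip_width: 0.0001
```

Call:
{"fn": "carry_out", "kwargs": {"rows": [{"tx":0.08,"ty":0.3,"tz":0,"yaw":0.035},{"tx":0.08,"ty":0.3,"tz":0,"yaw":0.035}]}}

```text
time_s: 16.1
position: [0.523, -0.1516, 0.0841]
tool_rot: [[-0.263, 0.965, -0.018], [0.964, 0.262, -0.042], [-0.036, -0.029, -0.999]]
ft_force: [-4.3, -3.6, -0.6]
grip_width: 0.0003
```

```bash
python3 - <<'E'
from h import *
polar()
E
```

```text
t 16.1 z 0.0841 th 105.3 r 0.0642 b 0.0203 polar 122.8 rad 0.0674 f_x,f_y tool -2.3 -5.1 Mz 0.376
```

Call:
{"fn": "carry_out", "kwargs": {"rows": [{"tx":0.08,"ty":0.28,"tz":0,"yaw":0.03},{"tx":0.07,"ty":0.25,"tz":0,"yaw":0.03}]}}

```text
time_s: 16.3
position: [0.5267, -0.1491, 0.0842]
tool_rot: [[-0.203, 0.979, -0.022], [0.978, 0.201, -0.044], [-0.039, -0.03, -0.999]]
ft_force: [-4.0, -3.7, -0.8]
grip_width: -0.0001
```

```bash
python3 - <<'E'
from h import *
polar()
E
```

```text
t 16.3 z 0.0842 th 101.7 r 0.0645 b 0.0202 polar 119.0 rad 0.0676 f_x,f_y tool -2.8 -4.7 Mz 0.358
```

Call:
{"fn": "carry_out", "kwargs": {"rows": [{"tx":0.08,"ty":0.28,"tz":0,"yaw":0.03},{"tx":0.07,"ty":0.25,"tz":0,"yaw":0.03}]}}

```text
time_s: 16.5
position: [0.5304, -0.1468, 0.0842]
tool_rot: [[-0.141, 0.99, -0.025], [0.989, 0.14, -0.046], [-0.042, -0.031, -0.999]]
ft_force: [-3.9, -3.4, -0.2]
grip_width: 0.0001
```

```bash
python3 - <<'E'
from h import *
polar()
E
```

```text
t 16.5 z 0.0842 th 98.1 r 0.0648 b 0.0202 polar 115.4 rad 0.0679 f_x,f_y tool -2.8 -4.3 Mz 0.338
```

Call:
{"fn": "carry_out", "kwargs": {"rows": [{"tx":0.07,"ty":0.28,"tz":0,"yaw":0.035},{"tx":0.07,"ty":0.26,"tz":0,"yaw":0.035}]}}

```text
time_s: 16.7
position: [0.5342, -0.1449, 0.0842]
tool_rot: [[-0.069, 0.997, -0.029], [0.997, 0.068, -0.048], [-0.046, -0.032, -0.998]]
ft_force: [-4.5, -3.9, 0.9]
grip_width: 0.0004
```

Call:
{"fn": "carry_out", "kwargs": {"rows": [{"tx":0.07,"ty":0.28,"tz":0,"yaw":0.035},{"tx":0.07,"ty":0.26,"tz":0,"yaw":0.035}]}}

```text
time_s: 16.9
position: [0.5381, -0.1433, 0.0842]
tool_rot: [[0.003, 0.999, -0.033], [0.999, -0.005, -0.049], [-0.049, -0.033, -0.998]]
ft_force: [-4.1, -3.2, -0.3]
grip_width: -0.0001
```

```bash
python3 - <<'E'
from h import *
polar()
E
```

```text
t 16.9 z 0.0842 th 89.8 r 0.0648 b 0.0217 polar 108.3 rad 0.0684 f_x,f_y tool -3.2 -4.1 Mz 0.333
```

Call:
{"fn": "carry_out", "kwargs": {"rows": [{"tx":0.07,"ty":0.28,"tz":0,"yaw":0.03},{"tx":0.07,"ty":0.26,"tz":0,"yaw":0.03}]}}

```text
time_s: 17.1
position: [0.5398, -0.1422, 0.0842]
tool_rot: [[0.065, 0.997, -0.043], [0.996, -0.067, -0.051], [-0.053, -0.04, -0.998]]
ft_force: [-13.8, -5.6, 6.1]
grip_width: -0.0002
```

```bash
python3 - <<'E'
from h import *
polar()
im=save('top','top6.png');cv2.imwrite('pics/v6.png',cv2.resize(im[200:305,270:420,::-1],None,fx=5,fy=5,interpolation=cv2.INTER_CUBIC))
E
```

```text
t 17.1 z 0.0842 th 86.3 r 0.0645 b 0.024 polar 106.6 rad 0.0689 f_x,f_y tool -6.5 -13.4 Mz 1.019
```

View pics/v6.png

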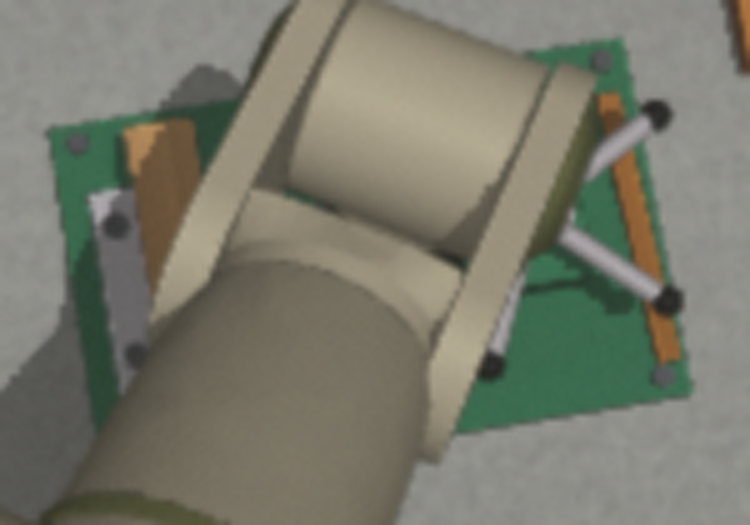

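The bite came within one step: the push jumped from about 4.5 N to 13–15 N. The batten is against the far jaw. I'll stop and back away from the spoke.

Call:
{"fn": "carry_out", "kwargs": {"rows": [{"tx":0,"ty":-0.8,"tz":0,"yaw":0},{"tx":0,"ty":-0.4,"tz":0,"yaw":0},{"tx":0,"ty":0,"tz":-2,"yaw":0},{"tx":0,"ty":0,"tz":-3,"yaw":0},{"tx":0,"ty":0,"tz":-3,"yaw":0},{"tx":0,"ty":0,"tz":-3,"yaw":0},{"tx":0,"ty":0,"tz":-3,"yaw":0},{"tx":0,"ty":-4.5,"tz":0,"yaw":0},{"tx":0,"ty":-4.5,"tz":0,"yaw":0},{"tx":0,"ty":-4.5,"tz":0,"yaw":0},{"tx":0,"ty":-4.5,"tz":0,"yaw":0},{"tx":0,"ty":0,"tz":0,"yaw":0}]}}

```text
time_s: 18.35
position: [0.3483, -0.1173, 0.2385]
tool_rot: [[0.063, 0.997, -0.033], [0.997, -0.064, -0.053], [-0.055, -0.03, -0.998]]
ft_force: [0.7, -0.1, -0.2]
grip_width: -0.0002
```

```bash
python3 - <<'E'
from h import *
polar()
im=save('top','top7.png');cv2.imwrite('pics/v7.png',cv2.resize(im[160:310,110:420,::-1],(800,387),interpolation=cv2.INTER_CUBIC))
E
```

```text
t 18.35 z 0.2385 th 86.4 r 0.0774 b 0.2165 polar 156.7 rad 0.2299 f_x,f_y tool -0.1 0.8 Mz -0.044
```

View pics/v7.png

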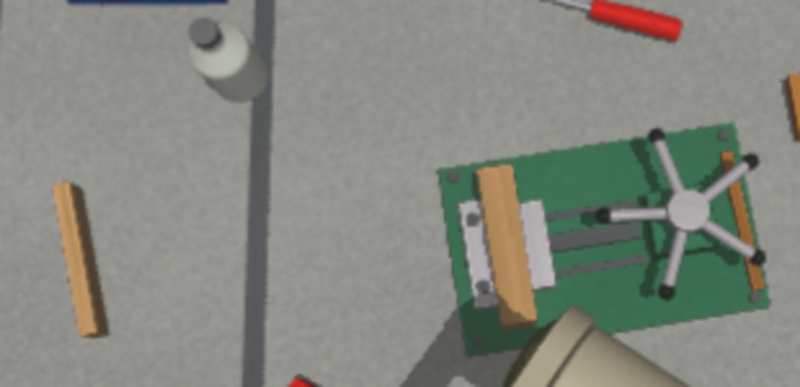

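The picture shows the batten standing between both jaws, with the sliding jaw against it and the wheel free. The slat, glue, pencil and screwdriver look unmoved. One numeric check.

```bash
python3 - <<'E'
from h import *
s=310/800
W=lambda x,y,z:at('top',110+x*s,160+y*s,z)[:2]
h=W(688,211,.101)
for p in((656,135),(752,160),(758,257),(667,291),(603,215)):
    v=W(*p,.092)-h;print('spoke',np.degrees(np.arctan2(v[1],v[0])).round(1))
a=np.radians(8.99);xd=np.array([np.cos(a),np.sin(a)]);yd=np.array([-np.sin(a),np.cos(a)]);O=np.array([.5412,-.0896])
own=lambda p:np.array([(p-O)@xd,(p-O)@yd]).round(4)
for p in((543,201),(554,287)):print('jaw back',own(W(*p,.041)))
for p in((477,170),(512,165),(536,319),(501,327)):print('batten',own(W(*p,.075)))
i0=cv2.imread('pics/top0.png').astype(int);i7=cv2.imread('pics/top7.png').astype(int)
for n,(x,y) in dict(slat=(141,260),glue=(195,182),driver=(345,165),offcut=(427,200),tape=(476,208),mug=(490,280),pencil=(400,250)).items():
    print(n,np.abs(i0-i7)[y-25:y+25,x-12:x+12].mean().round(1))
E
```

```text
spoke 19.9
spoke -51.5
spoke -123.0
spoke 164.5
spoke 91.2
jaw back [0.0429 0.0164]
jaw back [-0.0467  0.02  ]
batten [0.0783 0.0779]
batten [0.0777 0.0425]
batten [-0.079   0.0441]
batten [-0.0811  0.0792]
slat 3.6
glue 3.7
driver 3.7
offcut 3.1
tape 3.2
mug 3.7
pencil 19.1
```

```bash
python3 -c "
from rig import env
print(env.observe()['time_s'],env.observe()['ft_force'],env.close_job())"
```

```text
the job is handed in; nothing more can be done
18.4 [ 0.27426661 -0.11607891  0.76939507] None
```

The thicker batten is clamped in the green clamp, and I handed the job in at 18.4 s. The final bite was harder than the 9–12 N you asked for, though still under the 18 N limit.

- **Placing:** I stood the batten on its narrow edge on the bed, centred on the jaws to about 1 mm, and let go.
- **Turning the wheel:** I pushed two spokes in turn, about 74° and then 83° clockwise. Turning freely needed 4–5 N.
- **Bite:** In the last step the push jumped to about 13–15 N at the finger. That is roughly 1.0 N m, or 17 N at 60 mm out. I stopped there and backed off.

**Last checks:**
- The batten's far face is at own y ≈ 78.5 mm, on the far jaw's face as I measured it.
- The sliding jaw's face is at own y ≈ 43 mm, against the batten, and the wheel has stayed where I left it.
- The slat, glue, screwdriver, offcut, tape measure and mug show no change in the pictures.
- The pencil looks unmoved, but the spokes turned over it, so its picture comparison (19.1 against about 3.5 for the others) neither confirms nor rules that out.
- The robot is clear of everything.

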